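# A coaster for the mug by the open book

## Robot

A 6-joint arm with a two-finger parallel gripper is mounted at the origin on the work surface. World frame = base frame: x ahead of the robot, y to its left, z up, the work surface at z = 0. Lengths are in m, angles in rad, forces in N, time in s.
With the tool pointing down it reaches from about 0.35 to 0.85 m from the base axis. Payload 8.1 kg.
Tool frame: the origin (TCP) lies on the centre line of the jaws, within the pads' length; the fingertips stand 17 mm ahead of it and the grasp point (between the pads) lies 2 mm behind it; z points along the fingers, y is the line along which they close (so a half turn about z gives the same grasp; the last joint's range is limited). The gripper opens to 93 mm and grips with 3 to 60 N. Pads are 15 mm wide; open, the fingers measure 128 mm over their backs; the gripper's body (75 mm by 188 mm) begins 65 mm behind the grasp point.
Start: joints at [-1.226, 0.13, 1.488, -0, 1.523, -0.085], TCP at [0.25, -0.545, 0.236] pointing down, gripper open.
Joint ranges: [-2.96, 2.96], [-0.89, 2.26], [0.02, 2.5], [-1.34, 4.48], [0, 2.73], [-2.66, 2.66]. Speed limits (rad/s): [2.39, 2.39, 2.79, 3.14, 3.14, 3.14].

## Interface

Orientations are given as a rotation vector (axis times angle).
In Python, from plant import status, eyes, robot gives the robot as it stands. The module is installed in compiled form; this text tells all that it offers.
- The arm moves only by the tool servo_tool, never from a script. Its argument "plan" is text: rows parted by semicolons, each of 4 numbers parted by spaces: the shift along the tool's x, y, z in m, then the turn about the tool's z in degrees. A call has 1 to 12 rows; each row is the pose to reach, as a shift and turn from the pose commanded when the call began, along the tool's axes at that moment; what a row does not reach only later rows make up. A row lasts 1/12 s, in which the tool goes at most 41.7 mm and 7.16 degrees, less where a joint would pass 70% of its speed; a pose out of reach is approached as far as the arm can. A call with a gripper value outside its range is refused whole. "grip" is the closure, from -1 (fully open) to 1 (shut), set as the call begins (left out, the last holds). The fingers move at their own pace and stop on an object; "grip_force" is the grip in N (left out, the last holds). Time passes only in rows, so rows that repeat a pose let the fingers close. It gives the time, the measured TCP pose, the force, the opening and the grip force at its end, in the units of the state.
- status.read_state(): the state, without advancing time (a new reading comes with each control period).
- eyes.read_camera(name): name is "scene" or "top" or "wrist"; returns a dict with "image" (400x640x3 uint8, blue, green, red), "fovy" (degrees; the focal length in pixels is half the picture's height over the tangent of half this angle, whatever the lens; pixels are square), "cx", "cy" (the principal point, pixels), "world_from_camera" (4x4, takes a point from camera to world coordinates); the wrist camera has in their place "hand_eye" (4x4, takes a point from camera to tool coordinates, whose origin is the TCP and whose axes are the flange's). Camera axes: x right, y down, z forward; pixel columns grow to the right and rows downward; lengths in m; the calibration is good to about 2 mm. A picture is of the moment at which its call begins: read the wrist's pose just before it. There is no depth.
- robot.close_job(): hands the job in; it is judged then, once.
The state is a dict: "t": time; "q": joint angles; "dq": joint speeds; "joint_torque": joint torques, N m; "tool_pos": TCP position; "orientation": TCP orientation; "force": force on the tool from outside, world axes, zero at the start; "wrist_torque": the same for the moment, N m; "opening": finger opening in m; "gripper_force": force on a finger pad.
Only numpy, scipy, OpenCV 4.12 (cv2) and the standard library are available. Lean on these libraries where they do the work, as an engineer would, in place of code of your own. Each camera call takes 0.05 s, during which the arm holds its last target. There are 200 camera calls.

## Task

My mug is standing on the bare table. Lift the middle, pale coaster straight up out from between the two coasters it is dovetailed to, so that those two stay lying where they are, and lay it flat on the table in front of the open book (on the robot's side, within a hand's width of the book's near edge). Then set the mug gently down, upright, on the middle of that coaster, and leave everything else on the table where it is.

Things in the scene. Friction and masses are not known exactly. Their poses are not given: they have to be found in the camera images.
- coaster_mid: Middle, pale wooden coaster of three, 100 x 100 x 16 mm, loose, 0.11 kg. Origin: centre of the underside of the square; row along its y. Dovetail tongue (16 mm long) on +y locked in coaster_left, socket on -y holds coaster_right's tongue, 1.5 mm play: free only straight up (16 mm). Finger notches (18 mm deep, floor 38 mm wide) in the middle of its +x and -x sides: 64 mm wide across them.
- coaster_left: Neighbour on the middle coaster's +y side. Same shape, size and axes as the middle coaster, browner wood, loose on the table, centre 101 mm from the middle one's. Must stay where it is.
- coaster_right: Neighbour on the middle coaster's -y side. Same shape, size and axes as the middle coaster, browner wood, loose on the table, centre 101 mm from the middle one's. Must stay where it is.
- mug: Empty stoneware mug, white above and clay-brown below, 66 mm in diameter, 88 mm high, about 0.28 kg, loose, standing on the table among the candle and the cactus. Origin: centre of its underside; z up. The handle stands out on its +y side, to 63 mm from the axis, between 22 and 77 mm high; the +x and -x sides are smooth and free.
- book: Open book lying on the table, fixed: 304 mm across both pages (y), 214 mm from head to foot (x), up to 22 mm thick. Origin: centre of its underside; the spine runs along its x axis. Its near edge, towards the robot, is at x = -107 mm; the table in front of the middle of that edge is clear for 200 mm.
- candle: Peach pillar candle, unlit, 68 mm in diameter, 88 mm high with its wick, loose. Origin: centre of its underside. Bystander.
- cactus: Two small cacti in a black square pot, 68 x 68 x 56 mm, 121 mm high in all, loose. Origin: centre of its underside. Bystander.
- remote: Black remote control, 155 x 42 x 16 mm, long along its x, loose. Origin: centre of its underside. Bystander.
- glasses: Dark-rimmed reading glasses standing open on the table, 135 mm wide (y), 135 mm long, 40 mm high, loose. Origin: on the table below the bridge, temples run to +x. Bystander.
- matchbox: Matchbox, 55 x 36 x 15 mm, loose. Origin: centre of its underside. Bystander.
Mind the look-alikes: they are no part of the job. Of the things that look like the mug, take the one that is farthest to the robot's right at the start. Leave any purple look-alike of the coaster_mid alone.

How it is judged:
By the outcome, as a careful person would: the job done as asked, in the order asked, and still so for the second after the job is handed in, with the robot touching nothing.
It also fails if it takes over 64 s, if anything falls off the work surface, if the arm or the gripper's body presses on something with over 40 N, if the wrist force passes 120 N, or if a joint passes its speed limit or range.

## Working session

There is one attempt and no reset: what is moved stays moved. The work goes in short steps, Python scripts to look and compute and a tool call to move; the robot and the scene stay as the last step left them, time stands still between calls to the robot, and variables do not carry over. Pictures are saved under pics/ and viewed, at most 10 in all, crops included, and the job is handed in when it is done.

Besides the shell and the picture viewer there is one more tool, called after ">>>" as a command line: name --argument value ..., lists and objects as JSON in quotes. servo_tool: Moves the arm, as the interface text tells. Its arguments: {"type":"object","properties":{"plan":{"type":"string"},"grip":{"type":"number"},"grip_force":{"type":"number"}},"required":["plan"]}

```bash
mkdir -p pics; cat > h.py <<'E'
import numpy as np, cv2
from scipy.spatial.transform import Rotation as R
from plant import status, eyes, robot
def cam(name):
    s=status.read_state(); c=eyes.read_camera(name)
    if name=="wrist":
        T=np.eye(4);T[:3,:3]=R.from_rotvec(s["orientation"]).as_matrix();T[:3,3]=s["tool_pos"]
        c["W"]=T@np.array(c["hand_eye"])
    else: c["W"]=np.array(c["world_from_camera"])
    c["f"]=200/np.tan(np.radians(c["fovy"])/2); return c
def ray(c,u,v):
    d=c["W"][:3,:3]@np.array([(u-c["cx"])/c["f"],(v-c["cy"])/c["f"],1]); return c["W"][:3,3],d
def onz(c,u,v,z=0):
    o,d=ray(c,u,v); return (o+d*(z-o[2])/d[2]).round(4)
def proj(c,p):
    q=np.linalg.inv(c["W"])@np.append(p,1); return (q[:2]/q[2]*c["f"]+[c["cx"],c["cy"]]).round(1)
E
python3 - <<'E'
from h import *
import pickle
for n in ("scene","top","wrist"):
    c=cam(n); cv2.imwrite(f"pics/{n}0.png",c["image"]); pickle.dump(c,open(n+"0.pkl","wb"))
    print(n,c["fovy"],c["cx"],c["cy"],c["W"].round(3).tolist())
print(status.read_state())
E
```

```text
scene 45.820648159530094 322.65436616518167 201.39705987924856 [[-0.867, 0.426, -0.258, 1.012], [0.498, 0.739, -0.453, 0.794], [-0.002, -0.521, -0.854, 1.483], [0.0, 0.0, 0.0, 1.0]]
top 50.404826449723295 324.7223649706123 201.12159750580415 [[-0.004, -0.975, 0.22, 0.284], [-1.0, 0.004, 0.001, 0.031], [-0.002, -0.22, -0.975, 1.304], [0.0, 0.0, 0.0, 1.0]]
wrist 60.689958657416824 324.0209664391514 203.61687314237537 [[0.417, -0.876, -0.244, 0.317], [-0.909, -0.403, -0.109, -0.514], [-0.003, 0.267, -0.964, 0.383], [0.0, 0.0, 0.0, 1.0]]
{'t': 0.15, 'q': array([-1.22639921e+00,  1.30976969e-01,  1.48900261e+00, -2.32713663e-06,
        1.52299439e+00, -8.53982641e-02]), 'dq': array([-0.00047975, -0.00304152, -0.00223711,  0.00060405, -0.0008121 ,
       -0.0002165 ]), 'joint_torque': array([-5.21617676e-04, -5.60474181e+01, -4.92335916e+01,  7.67610432e-02,
        3.06321087e-02, -6.97603809e-05]), 'tool_pos': array([ 0.24989577, -0.54504318,  0.23484937]), 'orientation': array([-3.06799242e+00, -6.69644828e-01,  2.83695955e-04]), 'force': array([-0.53049707, -0.32183398,  0.12758564]), 'wrist_torque': array([ 0.00988997,  0.01324884, -0.00448664]), 'gripper_force': 0.0, 'opening': 0.09301730994196776}
```

View pics/top0.png

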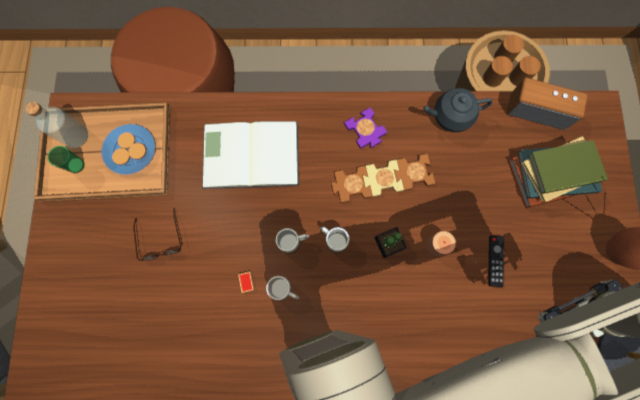

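View pics/scene0.png

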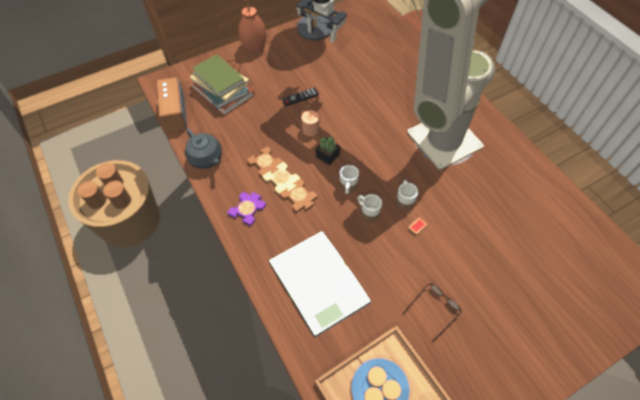

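```bash
python3 - <<'E'
import pickle,cv2
from h import *
c=pickle.load(open("top0.pkl","rb")); im=c["image"]
cv2.imwrite("pics/crop1.png",cv2.resize(im[100:310,195:460],None,fx=3,fy=2.8,interpolation=cv2.INTER_CUBIC)[:588,:795])
hsv=cv2.cvtColor(im,cv2.COLOR_BGR2HSV)
for n,p in dict(mid=(384,178),left=(350,184),right=(416,170),mugA=(337,239),mugB=(288,240),mugC=(279,288)).items():
    print(n,onz(c,*p,.016 if n[0]!='m' or n=='mid' else .085),hsv[p[1],p[0]+(6 if n=='mid' else 0)])
# book
m=cv2.inRange(hsv[110:200,190:310],(0,0,150),(180,60,255)); cs=max(cv2.findContours(m,0,2)[0],key=cv2.contourArea)
b=cv2.boxPoints(cv2.minAreaRect(cs))+[190,110]; print("book",[(p.round(1).tolist(),onz(c,*p,.012).tolist()) for p in b])
E
```

```text
mid [ 0.6483 -0.1543  0.016 ] [ 15 134 223]
left [ 0.6292 -0.0471  0.016 ] [ 17 125 237]
right [ 0.674  -0.2563  0.016 ] [ 15 131 226]
mugA [ 0.4469 -0.0027  0.085 ] [ 30  18 159]
mugB [0.4447 0.1385 0.085 ] [ 28  21 160]
mugC [0.3092 0.1618 0.085 ] [ 24  25 154]
book [([200.0, 123.0], [0.838, 0.4369, 0.012]), ([295.8, 119.9], [0.8472, 0.1254, 0.012]), ([297.9, 183.5], [0.6326, 0.1166, 0.012]), ([202.1, 186.6], [0.624, 0.4175, 0.012])]
```

View pics/crop1.png

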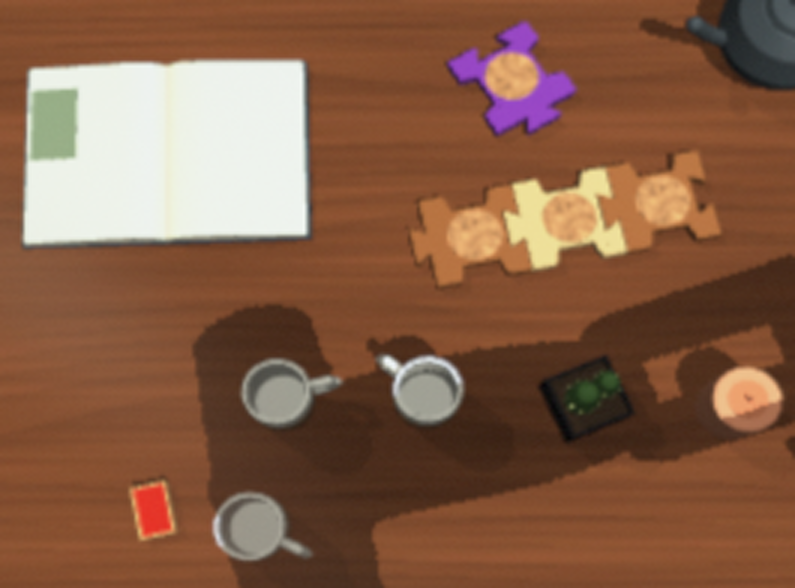

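The rightmost mug is at top-view (337,239), beside the cactus. The other two, at (288,240) and (279,288), are look-alikes. The pale coaster is at (384,178) with its tongue to the left, and the purple look-alike at (365,127) stays. Next I'll move above the pale coaster for a close measurement.

>>> servo_tool --plan "0.02 -0.007 0.002 -3;0.06 -0.022 0.005 -9;0.1 -0.036 0.008 -16;0.14 -0.051 0.01 -22;0.18 -0.065 0.012 -29;0.22 -0.08 0.014 -35;0.26 -0.094 0.016 -42;0.3 -0.109 0.018 -48;0.34 -0.123 0.02 -55;0.38 -0.138 0.022 -61;0.42 -0.152 0.024 -67;0.45 -0.163 0.026 -73" --grip -1

```text
t: 1.15
tool_pos: [0.5923, -0.2079, 0.2093]
orientation: [-2.062, -2.37, 0.0]
force: [0.5, -0.8, 1.2]
opening: 0.093
gripper_force: 0.0
```

>>> servo_tool --plan "0.015 0.02 0 -2;0.03 0.04 0 -4;0.042 0.056 0 -4.5;0.046 0.062 0 -4.5;0.046 0.062 0 -4.5;0.046 0.062 0 -4.5;0.046 0.062 0 -4.5"

```text
t: 1.73
tool_pos: [0.6457, -0.157, 0.2095]
orientation: [-1.976, -2.442, 0.001]
force: [-0.1, -0.0, 0.4]
opening: 0.0932
gripper_force: 0.0
```

```bash
python3 - <<'E'
from h import *
import pickle
s=status.read_state(); print(s["tool_pos"],s["dq"].round(3))
for n in ("wrist","top"):
    c=cam(n); pickle.dump(c,open(n+"1.pkl","wb")); cv2.imwrite(f"pics/{n}1.png",c["image"])
E
```

```text
[ 0.64573669 -0.15704048  0.20947433] [-0.01  -0.008  0.002  0.002 -0.     0.002]
```

View pics/wrist1.png

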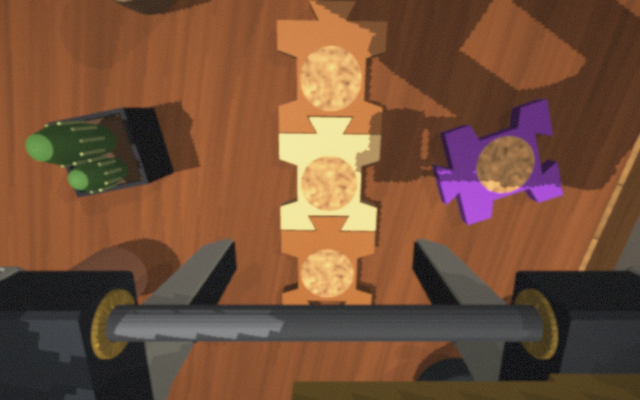

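```bash
python3 - <<'E'
from h import *
import pickle
for n,win in (("wrist1",(100,240,265,395)),("top1",(155,200,355,415))):
    c=pickle.load(open(n+".pkl","rb")); im=c["image"]; hsv=cv2.cvtColor(im,cv2.COLOR_BGR2HSV)
    a,b,l,r=win
    if n=="wrist1":
        for p in ((295,145),(295,220),(370,220),(330,123),(330,183),(330,210),(290,110),(330,225)): print(p,hsv[p[1],p[0]])
    m=np.zeros(hsv.shape[:2],np.uint8); m[a:b,l:r]=cv2.inRange(hsv[a:b,l:r],(21,60,90),(34,200,255))
    cs=max(cv2.findContours(m,0,1)[0],key=cv2.contourArea); print(n,cv2.contourArea(cs),cv2.boundingRect(cs))
    P=np.array([onz(c,*p[0],.016)[:2] for p in cs])
    rc=cv2.minAreaRect((P*1000).astype(np.float32)); print(rc)
    t=np.radians(12.1); ex=np.array([np.cos(t),np.sin(t)]); ey=np.array([-ex[1],ex[0]])
    ux=P@ex; uy=P@ey
    print("x span",ux.min(),ux.max(),"y span",uy.min(),uy.max())
    print("in tcp coords", [ (proj(c,[.6457,-.157,.0])).tolist() if 0 else 0])
    if n=="wrist1":
        o=cv2.cvtColor(m,cv2.COLOR_GRAY2BGR); o=cv2.addWeighted(im,.5,o,.5,0)
        # side edge lines row-wise
        L=[];Rr=[]
        for v in range(a,b):
            k=np.nonzero(m[v])[0]
            if len(k)>8: L.append((v,k[0],onz(c,k[0]-.5,v,.016)));Rr.append((v,k[-1],onz(c,k[-1]+.5,v,.016)))
        for x,y in zip(L[::5],Rr[::5]): print(x[0],x[1],y[1],x[2][:2],y[2][:2])
E
```

```text
(295, 145) [ 26  83 242]
(295, 220) [ 26  87 243]
(370, 220) [ 26  87 243]
(330, 123) [ 27  82 242]
(330, 183) [ 18 131 240]
(330, 210) [ 20 119 239]
(290, 110) [ 13 161 212]
(330, 225) [ 13 167 206]
wrist1 4805.5 (279, 117, 98, 114)
((647.9791259765625, -146.53079223632812), (99.48185729980469, 115.84817504882812), 11.62728500366211)
x span 0.5526722565136181 0.6523120368163775 y span -0.3374011182517168 -0.22123470497513253
in tcp coords [0]
117 310 336 [ 0.6175 -0.0939] [ 0.6431 -0.0884]
122 311 348 [ 0.6194 -0.0983] [ 0.6556 -0.0906]
127 314 345 [ 0.6232 -0.1024] [ 0.6538 -0.0958]
132 317 342 [ 0.6271 -0.1065] [ 0.652  -0.1011]
137 279 368 [ 0.5915 -0.119 ] [ 0.6781 -0.1005]
142 279 369 [ 0.5923 -0.1238] [ 0.6802 -0.105 ]
147 279 368 [ 0.5932 -0.1286] [ 0.6804 -0.1099]
152 279 361 [ 0.594  -0.1335] [ 0.6748 -0.1162]
157 280 355 [ 0.5959 -0.1382] [ 0.6702 -0.1223]
162 290 355 [ 0.6066 -0.141 ] [ 0.6713 -0.1272]
167 298 356 [ 0.6154 -0.1443] [ 0.6735 -0.1319]
174 298 359 [ 0.6167 -0.1513] [ 0.6781 -0.1382]
179 298 360 [ 0.6177 -0.1564] [ 0.6803 -0.143 ]
191 298 359 [ 0.6201 -0.1687] [ 0.6823 -0.1554]
196 298 359 [ 0.6211 -0.1739] [ 0.6835 -0.1605]
201 295 359 [ 0.619  -0.1798] [ 0.6848 -0.1657]
206 282 373 [ 0.6068 -0.1879] [ 0.7003 -0.1679]
211 281 375 [ 0.6068 -0.1935] [ 0.7037 -0.1727]
216 281 375 [ 0.6077 -0.1988] [ 0.705 -0.178]
221 281 375 [ 0.6087 -0.2043] [ 0.7064 -0.1833]
226 281 375 [ 0.6097 -0.2097] [ 0.7078 -0.1887]
top1 77.0 (380, 190, 35, 10)
((594.400146484375, -193.561279296875), (107.1616439819336, 12.620034217834473), 74.11131286621094)
x span 0.5158135840196503 0.56378946435641 y span -0.36135217799371727 -0.263582981548237
in tcp coords [0]
```

The pale coaster is centred at about (0.6496, −0.1544) with a yaw of 11.5°. In the wrist view it sits at (330,183) and the finger tips at (235,245) and (415,245). I'll descend part way and check the centring.

>>> servo_tool --plan "0 0.001 0.02 0.2;0.001 0.002 0.05 0.5;0.002 0.004 0.085 0.5;0.002 0.004 0.115 0.5;0.002 0.004 0.135 0.5;0.002 0.004 0.148 0.5;0.002 0.004 0.15 0.5;0.002 0.004 0.15 0.5;0.002 0.004 0.15 0.5"

```text
t: 2.58
tool_pos: [0.6511, -0.1539, 0.0617]
orientation: [1.984, 2.433, 0.002]
force: [0.1, -0.0, 0.4]
opening: 0.093
gripper_force: 0.0
```

```bash
python3 - <<'E'
from h import *
import pickle
s=status.read_state(); print(s["tool_pos"],s["orientation"])
c=cam("wrist"); pickle.dump(c,open("wrist2.pkl","wb")); cv2.imwrite("pics/wrist2.png",c["image"])
im=c["image"];hsv=cv2.cvtColor(im,cv2.COLOR_BGR2HSV)
m=cv2.inRange(hsv,(21,60,90),(34,200,255)); cs=max(cv2.findContours(m,0,1)[0],key=cv2.contourArea); print(cv2.boundingRect(cs),cv2.contourArea(cs))
P=np.array([onz(c,*p[0],.016)[:2] for p in cs])
print(cv2.minAreaRect((P*1000).astype(np.float32)))
print("axis foot",proj(c,np.append(s["tool_pos"][:2],.016)))
E
```

```text
[ 0.65109079 -0.15386442  0.06166471] [1.98410177e+00 2.43254238e+00 1.54313757e-03]
(243, 242, 159, 64) 3813.0
((654.6598510742188, -178.19688415527344), (99.40301513671875, 43.30160903930664), 11.558363914489746)
axis foot [324.  237.5]
```

View pics/wrist2.png

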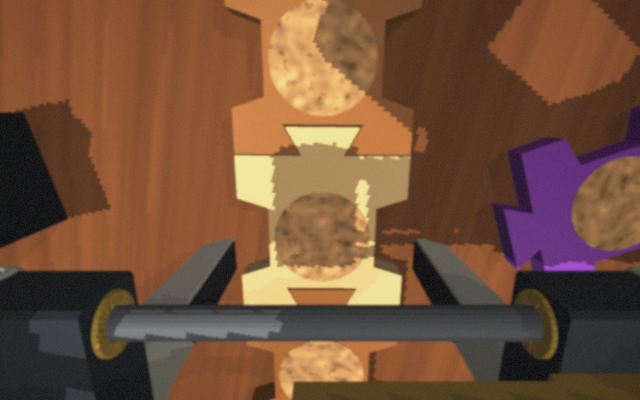

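The finger tips straddle the notches; the finger mid is at column 325 and the coaster mid at column 322.5, about 1.5 mm off along tool y. I'll correct that, descend and grip.

>>> servo_tool --plan "0 -0.0015 0.01 0;0 -0.0015 0.022 0;0 -0.0015 0.033 0;0 -0.0015 0.039 0;0 -0.0015 0.0415 0;0 -0.0015 0.0415 0;0 -0.0015 0.0415 0"

```text
t: 3.22
tool_pos: [0.6481, -0.1532, 0.0174]
orientation: [-1.984, -2.434, 0.001]
force: [-1.7, 0.3, 0.2]
opening: 0.0933
gripper_force: 0.7
```

>>> servo_tool --plan "0 0 0 0;0 0 0 0;0 0 0 0;0 0 0 0;0 0 0 0;0 0 0 0;0 0 0 0;0 0 0 0" --grip 1 --grip_force 20

```text
t: 3.88
tool_pos: [0.6485, -0.1534, 0.018]
orientation: [-1.985, -2.435, -0.0]
force: [0.1, -0.3, -0.8]
opening: 0.0637
gripper_force: 20.0
```

Opening is 63.7 mm, so it is gripped in the notches. Now lifting straight up, slowly at first.

>>> servo_tool --plan "0 0 -0.002 0;0 0 -0.005 0;0 0 -0.009 0;0 0 -0.013 0;0 0 -0.018 0;0 0 -0.024 0;0 0 -0.03 0;0 0 -0.04 0;0 0 -0.05 0;0 0 -0.06 0;0 0 -0.06 0;0 0 -0.06 0"

```text
t: 4.88
tool_pos: [0.6495, -0.1537, 0.0797]
orientation: [1.984, 2.433, 0.001]
force: [-0.7, -0.3, -0.7]
opening: 0.0637
gripper_force: 20.0
```

```bash
python3 - <<'E'
from h import *
import pickle
s=status.read_state(); print(s["tool_pos"],s["orientation"],s["force"],s["opening"])
c=cam("top"); pickle.dump(c,open("top2.pkl","wb"))
b=cam("scene"); 
w=cam("wrist"); pickle.dump(w,open("wrist3.pkl","wb"))
c0=pickle.load(open("top0.pkl","rb"))
t=lambda i:cv2.resize(i[100:310,195:460],None,fx=1.5,fy=1.5,interpolation=cv2.INTER_CUBIC)
o=np.zeros((600,800,3),np.uint8)
a=t(c["image"]);o[:a.shape[0],:a.shape[1]]=a
a=t(c0["image"]);o[:a.shape[0],400:400+a.shape[1]]=a
a=w["image"][:400:1,::1];a=cv2.resize(a,(400,250));o[330:580,:400]=a
a=b["image"][100:350,200:520][:, :];a=cv2.resize(a,(345,270));o[325:595,410:755]=a
cv2.imwrite("pics/m1.png",o)
E
```

```text
[ 0.64951048 -0.15373963  0.07972516] [1.98353479e+00 2.43310159e+00 1.49181986e-03] [-0.66920071 -0.33412826 -0.6518498 ] 0.06368531995709
```

View pics/m1.png

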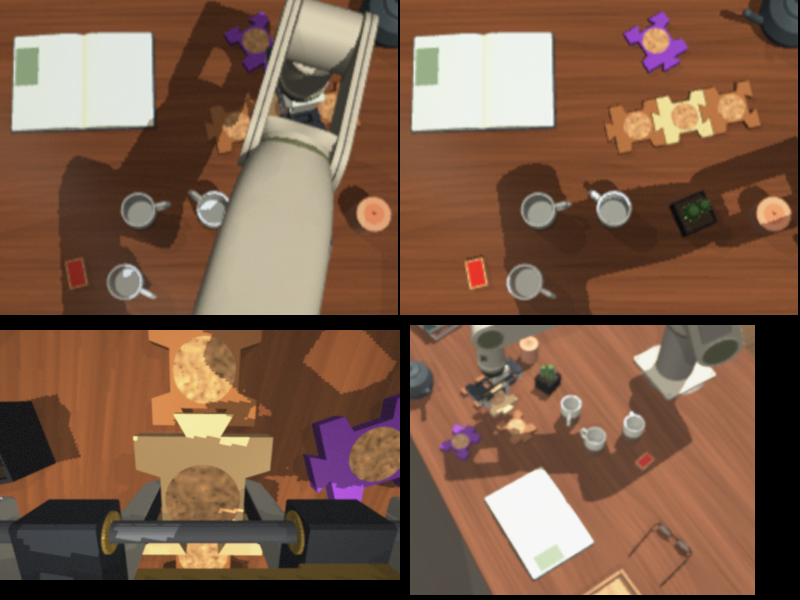

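The coaster came out cleanly and both neighbours still lie in place. Now carrying it to the front of the book, to about (0.548, 0.269).

>>> servo_tool --plan "0.01 0 -0.008 0;0.03 -0.001 -0.015 1;0.06 -0.002 -0.02 2;0.095 -0.003 -0.02 3;0.13 -0.004 -0.02 4;0.165 -0.005 -0.02 5;0.2 -0.007 -0.02 6;0.235 -0.008 -0.02 7;0.27 -0.009 -0.02 8;0.305 -0.01 -0.02 9;0.34 -0.011 -0.02 10;0.375 -0.012 -0.02 10"

```text
t: 6.03
tool_pos: [0.5599, 0.2136, 0.0983]
orientation: [-2.191, -2.251, 0.0]
force: [0.4, -0.1, -1.5]
opening: 0.0638
gripper_force: 20.0
```

>>> servo_tool --plan "0.03 0.002 0 0;0.045 0.003 0 0;0.055 0.004 0.005 0;0.058 0.004 0.015 0;0.058 0.004 0.025 0;0.058 0.004 0.035 0;0.058 0.004 0.04 0;0.058 0.004 0.04 0;0.058 0.004 0.04 0;0.058 0.004 0.04 0"

```text
t: 6.87
tool_pos: [0.564, 0.269, 0.0585]
orientation: [2.191, 2.251, 0.001]
force: [1.0, 0.6, -2.4]
opening: 0.0637
gripper_force: 20.0
```

```bash
python3 - <<'E'
from h import *
s=status.read_state(); print(s["tool_pos"],s["orientation"],s["force"],s["opening"])
E
```

```text
[0.56404841 0.26896666 0.05845648] [2.19071829e+00 2.25147194e+00 5.98983277e-04] [ 1.00248964  0.63979137 -2.44717035] 0.0636763998055897
```

>>> servo_tool --plan "0 -0.01 0 0;0 -0.019 0.005 0;0 -0.019 0.014 0;0 -0.019 0.022 0;0 -0.019 0.028 0;0 -0.019 0.032 0;0 -0.019 0.035 0;0 -0.019 0.036 0;0 -0.019 0.036 0;0 -0.019 0.036 0"

```text
t: 7.7
tool_pos: [0.5449, 0.2691, 0.0223]
orientation: [2.19, 2.253, 0.0]
force: [-0.1, 0.5, -1.7]
opening: 0.0639
gripper_force: 20.0
```

>>> servo_tool --plan "0 0 0.001 0;0 0 0.002 0;0 0 0.003 0;0 0 0.004 0;0 0 0.004 0;0 0 0.004 0"

```text
t: 8.2
tool_pos: [0.5446, 0.269, 0.0181]
orientation: [-2.19, -2.253, 0.0]
force: [0.5, -0.1, -1.1]
opening: 0.0638
gripper_force: 20.0
```

>>> servo_tool --plan "0 0 0 0;0 0 0 0;0 0 0 0;0 0 0 0;0 0 0 0;0 0 0 0;0 0 0 0" --grip -1

```text
t: 8.78
tool_pos: [0.5446, 0.269, 0.0182]
orientation: [2.19, 2.253, 0.0]
force: [-0.4, 0.3, -1.0]
opening: 0.0933
gripper_force: 0.0
```

>>> servo_tool --plan "0 0 -0.004 0;0 0 -0.012 0;0 0 -0.025 0;0 0 -0.05 0;0 0 -0.08 0;0 0 -0.11 0;0 0 -0.14 0;0 0 -0.16 0;0 0 -0.17 0;0 0 -0.17 0;0 0 -0.17 0"

```text
t: 9.7
tool_pos: [0.5447, 0.2691, 0.1885]
orientation: [2.189, 2.252, 0.001]
force: [0.1, -0.2, 0.2]
opening: 0.0929
gripper_force: 0.0
```

```bash
python3 - <<'E'
from h import *
import pickle
s=status.read_state(); print(s["tool_pos"],s["orientation"],s["force"],s["opening"])
w=cam("wrist"); c=cam("top"); pickle.dump((w,c),open("p3.pkl","wb"))
hsv=cv2.cvtColor(w["image"],cv2.COLOR_BGR2HSV)
m=cv2.inRange(hsv,(21,50,90),(34,200,255)); cs=max(cv2.findContours(m,0,1)[0],key=cv2.contourArea); print(cv2.boundingRect(cs),cv2.contourArea(cs))
P=np.array([onz(w,*p[0],.016)[:2] for p in cs])
print(cv2.minAreaRect((P*1000).astype(np.float32)))
o=np.zeros((600,800,3),np.uint8); o[:350,:560]=cv2.resize(w["image"],(560,350))
a=cv2.resize(c["image"][100:310,195:460],None,fx=1.15,fy=1.15); o[352:352+a.shape[0],:a.shape[1]]=a
cv2.imwrite("pics/m2.png",o)
E
```

```text
[0.54471664 0.26907748 0.1884692 ] [2.18943719e+00 2.25246105e+00 1.37186184e-03] [ 0.10671776 -0.20493017  0.20884006] 0.09291066991551011
(408, 25, 232, 180) 21264.5
((712.654296875, 354.939208984375), (220.78668212890625, 137.5869903564453), 16.64971923828125)
```

View pics/m2.png

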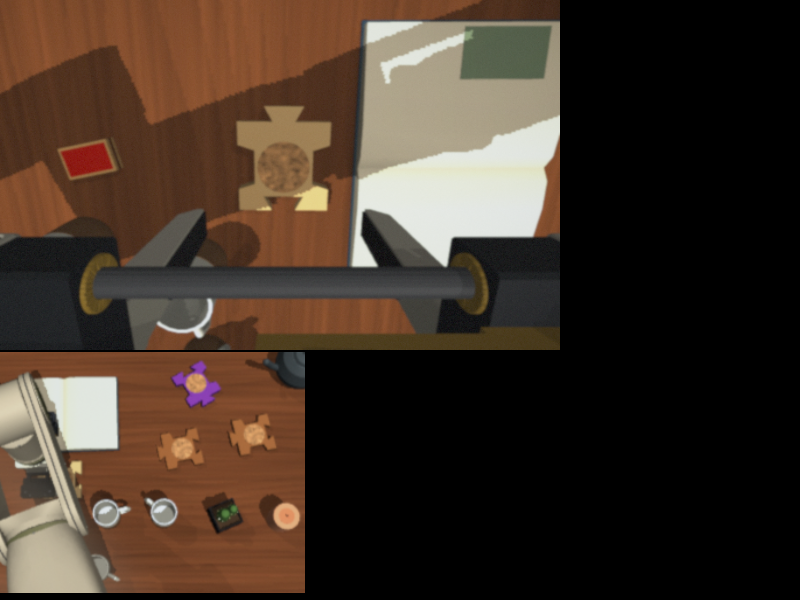

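The coaster lies flat in front of the book at crop (284,165), clear of the book edge, and the two brown coasters are unmoved. Next I'll move above the rightmost mug.

>>> servo_tool --plan "-0.01 -0.004 0 2;-0.03 -0.012 0 5;-0.06 -0.023 0 10;-0.09 -0.035 0 15;-0.12 -0.047 0 20;-0.15 -0.059 0 25;-0.18 -0.07 0 29;-0.21 -0.082 0 32;-0.235 -0.092 0 35;-0.255 -0.1 0 35.6;-0.266 -0.104 0 35.6;-0.269 -0.105 0 35.6"

```text
t: 10.8
tool_pos: [0.4455, -0.0048, 0.1867]
orientation: [-2.776, -1.47, 0.004]
force: [0.7, -0.5, 0.8]
opening: 0.0925
gripper_force: 0.0
```

>>> servo_tool --plan "0 0 0 0;0 0 0 0;0 0 0 0"

```text
t: 11.05
tool_pos: [0.4472, -0.0022, 0.1877]
orientation: [-2.773, -1.476, 0.001]
force: [-0.4, 0.4, 0.6]
opening: 0.0928
gripper_force: 0.0
```

```bash
python3 - <<'E'
from h import *
import pickle
w,_=pickle.load(open("p3.pkl","rb"))
im=w["image"];hsv=cv2.cvtColor(im,cv2.COLOR_BGR2HSV)
g=np.zeros(im.shape[:2],np.uint8); g[115:250,255:392]=cv2.inRange(hsv[115:250,255:392],(19,40,60),(34,255,255))
cs=max(cv2.findContours(g,0,1)[0],key=cv2.contourArea); print("pale",cv2.boundingRect(cs))
P=np.array([onz(w,*p[0],.016)[:2] for p in cs]);print(cv2.minAreaRect((P*1000).astype(np.float32)))
print("cork",onz(w,324.5,191,.016))
s=status.read_state(); print(s["tool_pos"],s["orientation"])
w=cam("wrist"); pickle.dump(w,open("w4.pkl","wb")); 
c=cam("top"); pickle.dump(c,open("t4.pkl","wb"))
cv2.imwrite("pics/w4.png",w["image"])
E
```

```text
pale (336, 211, 40, 30)
((576.3694458007812, 234.0234832763672), (30.429500579833984, 38.22852325439453), 89.0908432006836)
cork [0.545  0.2681 0.016 ]
[ 0.44717306 -0.00222399  0.18768256] [-2.77277785e+00 -1.47551876e+00  7.89455980e-04]
```

View pics/w4.png

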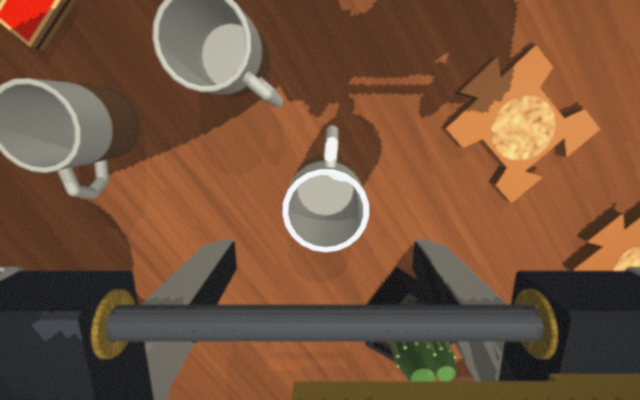

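```bash
python3 - <<'E'
from h import *
import pickle
w=pickle.load(open("w4.pkl","rb"));t=pickle.load(open("top0.pkl","rb"))
im=w["image"];g=np.zeros(im.shape[:2],np.uint8)
hsv=cv2.cvtColor(im,cv2.COLOR_BGR2HSV)
g[120:262,270:385]=cv2.inRange(hsv[120:262,270:385],(0,0,60),(180,75,255))
cs=max(cv2.findContours(g,0,1)[0],key=cv2.contourArea).reshape(-1,2)
print(cv2.boundingRect(cs))
r=cs[cs[:,1]>195]
P=np.array([onz(w,*p,.088)[:2] for p in r]); c,rad=cv2.minEnclosingCircle((P*1000).astype(np.float32))
A=np.c_[2*P,np.ones(len(P))]; x=np.linalg.lstsq(A,(P**2).sum(1),rcond=None)[0]
print("fit",x[:2],np.sqrt(x[2]+x[0]**2+x[1]**2))
h=cs[cs[:,1]<155]; print("handle px",h[:,0].min(),h[:,0].max(),h[:,1].min())
for z in (.03,.05,.07):
    p=onz(w,h[:,0].mean(),h[:,1].min()+6,z)[:2]; d=p-x[:2]; print(z,p,np.linalg.norm(d),np.degrees(np.arctan2(d[1],d[0])))
for p in [(391,241)]: print("cactus",onz(t,*p,.06))
s=status.read_state();print(2*np.degrees(np.arctan2(s["orientation"][1],s["orientation"][0])))
E
```

```text
(282, 125, 88, 128)
fit [ 0.44726153 -0.00238958] 0.03292191377106364
handle px 323 338 125
0.03 [0.4831 0.0411] 0.05635369955832639 50.50907757482894
0.05 [0.4834 0.0424] 0.0575508074723954 51.101675631656775
0.07 [0.4838 0.0436] 0.058737562139318855 51.533048555925554
cactus [ 0.4437 -0.1619  0.06  ]
-303.91907061821956
```

The target mug's rim is centred at (326,209), which is (0.4473, −0.0024), with the handle pointing up the image at 51° in world. The other mugs are at (205,45) and (55,125). Descending to grasp.

>>> servo_tool --plan "0 0 0.01 2;0 0 0.03 5;0 0 0.055 5;0 0 0.08 5;0 0 0.105 5;0 0 0.125 5;0 0 0.136 5;0 0 0.14 5;0 0 0.14 5;0 0 0.14 5"

```text
t: 11.98
tool_pos: [0.448, -0.0027, 0.0491]
orientation: [2.835, 1.353, 0.001]
force: [1.7, 0.4, 0.0]
opening: 0.0932
gripper_force: 0.0
```

>>> servo_tool --plan "0 0 0 0;0 0 0 0;0 0 0 0;0 0 0 0;0 0 0 0;0 0 0 0;0 0 0 0;0 0 0 0" --grip 1 --grip_force 20

```text
t: 12.65
tool_pos: [0.4477, -0.003, 0.0485]
orientation: [2.835, 1.353, 0.001]
force: [0.5, -0.9, 3.6]
opening: 0.0639
gripper_force: 20.0
```

>>> servo_tool --plan "0 0 -0.003 0;0 0 -0.008 0;0 0 -0.016 0;0 0 -0.028 0;0 0 -0.045 0;0 0 -0.065 0;0 0 -0.085 0;0 0 -0.105 0;0 0 -0.118 0;0 0 -0.12 0;0 0 -0.12 0;0 0 -0.12 0"

```text
t: 13.65
tool_pos: [0.4467, -0.0028, 0.1674]
orientation: [-2.835, -1.353, 0.001]
force: [0.1, -0.9, -3.7]
opening: 0.064
gripper_force: 20.0
```

>>> servo_tool --plan "0.008 -0.003 0 0;0.025 -0.009 0 0;0.05 -0.017 0 0;0.08 -0.028 0 0;0.11 -0.038 0 0;0.14 -0.049 0 0;0.17 -0.059 0 0;0.2 -0.069 0 0;0.23 -0.08 0 0;0.253 -0.088 0 0;0.267 -0.093 0 0;0.2725 -0.0946 0 0"

```text
t: 14.65
tool_pos: [0.5443, 0.2712, 0.1661]
orientation: [-2.833, -1.356, 0.004]
force: [0.1, -0.1, -3.5]
opening: 0.0638
gripper_force: 20.0
```

>>> servo_tool --plan "0 0 0.01 0;0 0 0.025 0;0 0 0.04 0;0 0 0.055 0;0 0 0.065 0;0 0 0.07 0;0 0 0.07 0;0 0 0.07 0;0 0 0.07 0"

```text
t: 15.4
tool_pos: [0.5458, 0.2685, 0.0992]
orientation: [2.835, 1.353, 0.002]
force: [0.4, -0.9, -3.9]
opening: 0.0636
gripper_force: 20.0
```

```bash
python3 - <<'E'
from h import *
import pickle
s=status.read_state(); print(s["tool_pos"],s["orientation"],s["force"])
w=cam("wrist"); pickle.dump(w,open("w5.pkl","wb")); c=cam("scene")
print("coaster centre px",proj(w,[.5447,.2686,.016]))
o=np.zeros((600,800,3),np.uint8); o[:350,:560]=cv2.resize(w["image"],(560,350))
a=cv2.resize(c["image"][160:340,250:470],(300,245),interpolation=cv2.INTER_CUBIC); o[352:597,:300]=a
cv2.imwrite("pics/m3.png",o)
E
```

```text
[0.54578612 0.2685287  0.0992038 ] [2.83531063e+00 1.35266368e+00 2.48569167e-03] [ 0.38796828 -0.86762795 -3.88279634]
coaster centre px [323.8 218.8]
```

View pics/m3.png

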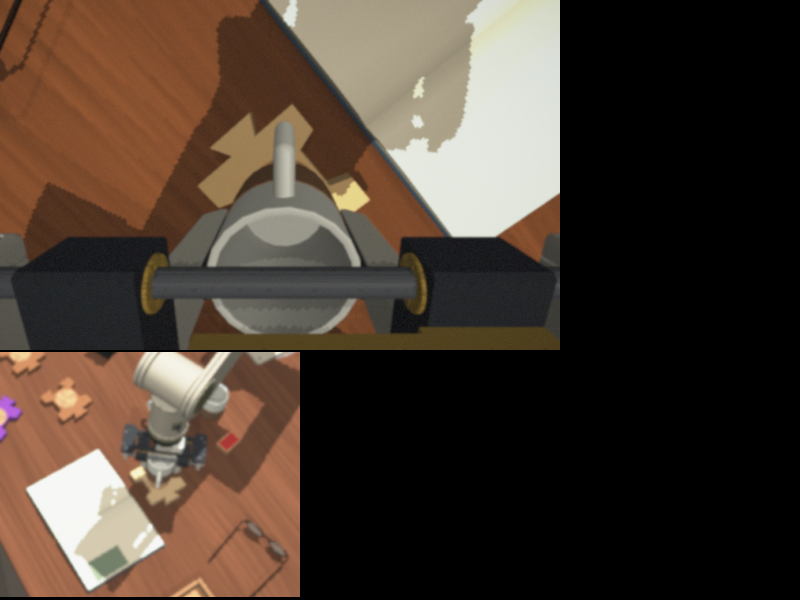

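The mug, handle at (285,160) in the view, is held above the coaster and aligned to about 1 mm. Lowering gently.

>>> servo_tool --plan "0 0 0.006 0;0 0 0.013 0;0 0 0.02 0;0 0 0.025 0;0 0 0.029 0;0 0 0.031 0;0 0 0.032 0;0 0 0.032 0;0 0 0.032 0"

```text
t: 16.25
tool_pos: [0.5453, 0.2686, 0.0664]
orientation: [-2.835, -1.353, -0.001]
force: [0.3, -0.3, -3.9]
opening: 0.0641
gripper_force: 20.0
```

>>> servo_tool --plan "0 0 0.0005 0;0 0 0.001 0;0 0 0.0015 0;0 0 0.002 0;0 0 0.002 0;0 0 0.002 0"

```text
t: 16.75
tool_pos: [0.5454, 0.2686, 0.0646]
orientation: [-2.835, -1.353, -0.001]
force: [-1.1, -0.8, 0.5]
opening: 0.0642
gripper_force: 20.0
```

It has made contact, as the weight is off the wrist. Releasing and retreating straight up.

>>> servo_tool --plan "0 0 0 0;0 0 0 0;0 0 0 0;0 0 0 0;0 0 0 0;0 0 0 0;0 0 0 0;0 0 0 0" --grip -1

```text
t: 17.42
tool_pos: [0.5451, 0.2685, 0.0641]
orientation: [-2.835, -1.353, -0.0]
force: [0.2, 0.0, 0.2]
opening: 0.0932
gripper_force: 0.0
```

>>> servo_tool --plan "0 0 -0.005 0;0 0 -0.015 0;0 0 -0.03 0;0 0 -0.055 0;0 0 -0.08 0;0 0 -0.105 0;0 0 -0.13 0;0 0 -0.15 0;0 0 -0.16 0;0 0 -0.16 0;0 0 -0.16 0"

```text
t: 18.33
tool_pos: [0.5453, 0.2685, 0.2244]
orientation: [2.835, 1.353, 0.002]
force: [1.2, -0.4, -0.5]
opening: 0.0933
gripper_force: 0.0
```

>>> servo_tool --plan "-0.02 0 0 0;-0.05 0 0 0;-0.08 0 0 0;-0.11 0 0 0;-0.14 0 0 0;-0.16 0 0 0;-0.17 0 0 0;-0.17 0 0 0;-0.17 0 0 0"

```text
t: 19.08
tool_pos: [0.4382, 0.1365, 0.2234]
orientation: [-2.835, -1.352, 0.001]
force: [-0.0, 0.7, -0.2]
opening: 0.0929
gripper_force: 0.0
```

```bash
python3 - <<'E'
from h import *
s=status.read_state(); print(s["t"],s["tool_pos"],s["force"])
w=cam("wrist");c=cam("scene");t=cam("top")
o=np.zeros((600,800,3),np.uint8); o[:250,:400]=cv2.resize(w["image"],(400,250))
o[:250,400:]=cv2.resize(c["image"],(400,250)); 
a=cv2.resize(c["image"][160:340,250:470],(410,335),interpolation=cv2.INTER_CUBIC); o[255:590,:410]=a
a=cv2.resize(t["image"][90:310,100:460],(380,232),interpolation=cv2.INTER_CUBIC); o[255:487,415:795]=a
cv2.imwrite("pics/m4.png",o)
E
```

```text
19.0833 [0.43816248 0.13646657 0.22340098] [-0.03538484  0.7022512  -0.16194791]
```

View pics/m4.png

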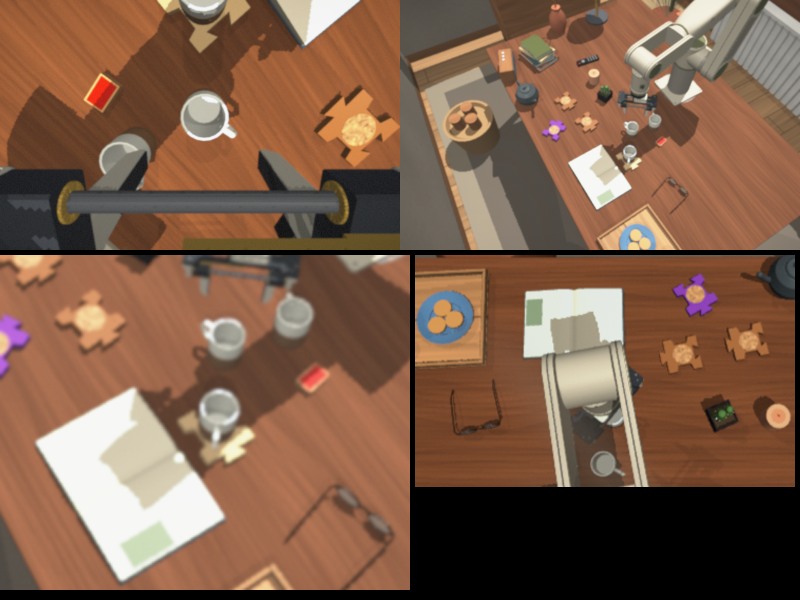

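The scene view, at crop (220,415), shows the mug upright on the middle of the pale coaster in front of the book. Everything else is in place and the gripper is clear, so I'm handing in the job.

```bash
python3 -c "
from plant import robot
print(robot.close_job())"
```

```text
the job is handed in; nothing more can be done
None
```

The job is handed in: the pale coaster lies flat about 30 mm in front of the book, the rightmost mug stands upright on its middle, and the last pictures showed nothing else moved (robot clock about 19 s of 64).

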